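Clear the burner and run the cast sled home under the milling arm

ROBOT

A 6-joint arm with a two-finger parallel gripper is mounted at the origin on the work surface. World frame = base frame: x ahead of the robot, y to its left, z up, the work surface at z = 0. Lengths are in mm, angles in rad, forces in N, time in s.
With the tool pointing down it reaches from about 325 to 875 mm from the base axis. Payload 4.4 kg.
Tool frame: the origin (TCP) lies on the centre line of the jaws, within the pads' length; the fingertips stand ahead of it and the grasp point (between the pads) lies 6 mm ahead of it (ctrl.tcp_to_tips is the z of the fingertips in the tool frame, in mm); z points along the fingers, y is the direction in which the jaws open and shut (so a half turn about z gives the same grasp; the last joint's range is limited). The gripper opens to 85 mm and grips with 20 to 120 N. Pads are 22 mm wide; open, the fingers measure 114 mm over their backs; the gripper's body (76 mm by 85 mm) begins 54 mm behind the grasp point. The pads swing forward as they close: fully open they stand 13 mm farther back than shut.
Start: joints at [0.998, 0.207, 1.542, -0, 1.393, -0.15], TCP at [235.941, 524.366, 256.282] pointing down, gripper open.
Joint ranges: [-2.73, 2.73], [-0.86, 2.22], [0.23, 2.46], [-1.11, 4.25], [0.08, 2.63], [-2.82, 2.82]. Speed limits (rad/s): [2.79, 2.79, 3.14, 3.14, 3.14, 3.14].

INTERFACE

Orientations are given as a 3x3 rotation matrix whose columns are the frame's x, y, z axes.
In Python, from plant import ctrl, sensors, optics gives the robot as it stands. Calls block until the motion is done:
- ctrl.move_ptp(position, orientation): joint-space move of the TCP to a pose.
- ctrl.move_l(position, rot=None, vel=150, threshold=None): straight line of the TCP; rot=None keeps the orientation; vel is the mean speed in mm/s. With threshold (N) it stops when the force on the tool has changed by that much, and returns True; else False.
- ctrl.set_joints(angles): joint-space move.
- ctrl.gripper_to(opening, force=None): finger opening in mm; force is the grip in N (None keeps the last); returns when the fingers have stopped.
- ctrl.hold(seconds).
- ctrl.solve_ik(position, orientation): joint angles nearest the present ones, or None.
- sensors.read_state(): the state.
- optics.grab_frame(name): name is "side" or "top"; returns (picture, depth): 384x512x3 uint8, red, green, blue; 384x512 float32, mm along the optical axis (not along the pixel's ray), 0 where there is no reading.
- optics.camera_params(name): a dict with "mtx" (3x3 intrinsics, pixels), "R" (3x3) and "t" (3): a world point X has camera coordinates R X + t. Camera axes: x right, y down, z forward; pixel columns grow to the right and rows downward; lengths in mm; the calibration is good to about 2 mm. A picture is of the moment at which its call begins. camera_params takes no time and is no camera call.
A pose or a line that the arm cannot do raises ctrl.MotionError and nothing moves.
- ctrl.finish_job(): hands the job in, once; it reports no verdict.
The state is a dict: "t": time; "q": joint angles; "qvel": joint speeds; "tau": joint torques, N m; "eef_pos": TCP position; "eef_rot": TCP orientation; "force": force on the tool from outside, world axes, zero at the start; "wrist_torque": the same for the moment, N m; "grip_width": finger opening in mm.
Only numpy, scipy, OpenCV 4.12 (cv2) and the standard library are available. Lean on these libraries where they do the work, as an engineer would, in place of code of your own. Each camera call takes 0.05 s, during which the arm holds its last target.

TASK

The burner was left standing in the guideway of the milling stand: lift it out and stand it upright on the white heat-proof tile, wholly on the tile. Then slide the sled with the plaster cast along the guideway, without lifting it out, until it is fully home under the arm, feel it press against the stop (a steady push of a few newtons, never a hard blow), and let go. Do not knock the milling arm or tip the burner over, and leave everything else on the bench where it is.

Things in the scene. Friction and masses are not known exactly. Their poses are not given: they have to be found in the camera images.
- stand: Fixed base of a dental milling stand: steel plate 400 x 150 mm, top (guideway floor) at z = 12 mm. Origin on the bench plane; plate spans x -205..+195 mm. Its +x axis runs along the guideway, from the open end near the robot to the stop. Two rails along x, inner faces at y = +-48 mm, 12 mm wide, tops at z = 28 mm, x -200..+100 mm.
- head: Fixed white arm on a rear column (x = +158 mm), overhanging the guideway; same origin and axes as the stand. The arm is 70 mm wide (y +-35 mm), spans x -35..+155 mm, z 235..285 mm, with a motor on it to z = 400 mm. A spindle (26 mm diameter) hangs from it at x = +58 mm, tip at z = 136 mm. Must not be knocked.
- stop: Rigid dark steel cross bar closing the guideway at its far end, under the arm, 96 mm wide, 26 mm high. Origin: centre of the lower edge of the face that the sled meets (stand x = +100 mm, z = 12 mm); axes as the stand; the face is the plane x = 0.
- sled: Loose aluminium sled 100 (x) x 90 (y) x 14 mm lying in the guideway with 3 mm play each side, 0.28 to 0.56 kg, carrying a plaster dental cast (x -8..+44 mm, y +-33 mm, up to 55 mm high) and near its robot-side end an upright steel grip fin. Origin: centre of its underside; +x towards the stop.
- sled_fin (a point): Grip point on the sled's fin, 46 mm above the sled's underside and 36 mm behind its origin; the fin is 16 mm thick (sled y), 22 mm long (sled x), its top 24 mm above this point. When the sled is home the fin is 49 mm in under the arm's front edge.
- sled_rear (a point): Middle of the sled's leading face (sled x = +50 mm, 7 mm above its underside): the face that meets the stop.
- burner: Loose dark steel bench burner, 150 mm tall, standing in the guideway between the sled and the stop, partly under the arm. Foot 70 mm diameter and 12 mm high, body 52 mm diameter up to 60 mm, tube 18 mm diameter from 66 to 128 mm, collar 24 mm diameter above; a small brass tap sticks out 35 mm from the axis at 36 mm height. Origin: centre of its underside, z up along the tube.
- tile: Fixed white square heat-proof tile 130 x 130 x 10 mm on the bench to the left or right of the stand. Origin: centre of its underside.
- bur_stand: round grey plastic stand with rotary burs, 96 mm diameter, 80 mm tall; origin at the centre of its underside. Bystander.
- wax_block: pale wax block 85 x 55 x 16 mm lying on the bench beside the milling stand; origin at the centre of its underside. Bystander.
- loose_cast: loose plaster dental cast, 55 x 66 x 36 mm, on the bench beside the milling stand; origin at the centre of its underside. Bystander.
- wax_knife: wooden-handled spatula 170 mm long lying on the bench along its x axis; origin near its middle. Bystander.
- pliers: pliers with black handles, 140 mm long, lying on the bench along its x axis; origin near its middle. Bystander.
- mixing_bowl: round rubber mixing bowl, 110 mm across, 65 mm tall; origin at the centre of its underside. Bystander.
- jar: closed jar, 68 mm diameter, 90 mm tall; origin at the centre of its underside. Bystander.
Mind the look-alikes: they are no part of the job. What is shaped like the sled but blue is not meant.

How it is judged (in metres and radians):
On the way, in this order (a step that is already met when the one before it is completed fails the run):
1. the burner stands released and upright, wholly on the tile (x of burner in the frame of tile between -0.034 and 0.034 m and y of burner in the frame of tile between -0.034 and 0.034 m and z of burner in the frame of tile below 0.014 m and angle between burner's own z axis and vertical below 0.08 rad and contact force between burner and the fingers below 0.2 N and linear speed of burner below 0.03 m/s), for 0.2 s.
2. the sled is home and pressed against the stop with more than 2 N (x of sled_rear in the frame of stop above -0.003 m and z of sled in the frame of stand below 0.016 m and y of sled_rear in the frame of stop between -0.006 and 0.006 m and contact force between sled and stop above 2 N), for 0.05 s.
At the end, for the whole second after the job is handed in: The burner stands upright (within 0.08 rad), released and at rest on the tile, its axis within 34 mm of the tile's centre along both tile axes; the sled lies in the guideway with its leading face within 3 mm of the stop, released and at rest (all of step 1 and x of sled_rear in the frame of stop above -0.003 m and z of sled in the frame of stand below 0.016 m and y of sled_rear in the frame of stop between -0.006 and 0.006 m and linear speed of sled below 0.01 m/s and contact force between sled and the fingers below 0.2 N); the robot touches nothing.
It fails at once if the sled is pushed against the stop with more than 40 N (contact force between sled and stop above 40 N).
It fails at once if the burner is tipped by more than 0.6 rad (angle between burner's own z axis and vertical above 0.6 rad).
It fails at once if the sled is lifted out of the guideway (more than 15 mm) (z of sled in the frame of stand above 0.027 m).
It fails at once if the milling arm is knocked with more than 15 N (contact force between head and anything else above 15 N).
It fails at once if a bystander is moved by more than 30 mm (distance of any of bur_stand, wax_block, loose_cast, wax_knife, pliers, mixing_bowl, jar from where it was at the start of the episode above 0.03 m).
It also fails if it takes over 72 s, if anything falls off the work surface, if the arm or the gripper's body presses on something with over 40 N, if the wrist force passes 120 N, or if a joint passes its speed limit or range.

## Working session

There is one attempt and no reset: what is moved stays moved. The work goes in short steps, each a Python script; the robot and the scene stay as the last script left them, time stands still between calls to the robot, and variables do not carry over. Pictures are saved under pics/ and viewed, and the job is handed in when it is done.

```bash
ls; mkdir -p pics
python3 - <<'E'
from plant import ctrl,sensors,optics
import cv2,numpy as np
for n in("side","top"):
    p,d=optics.grab_frame(n); cv2.imwrite(f"pics/{n}0.png",cv2.cvtColor(p,cv2.COLOR_RGB2BGR)); np.savez(f"{n}0.npz",p=p,d=d)
    c=optics.camera_params(n); print(n,c, -c["R"].T@c["t"])
s=sensors.read_state();print(s["t"],s["force"],s["eef_rot"],s["grip_width"],ctrl.tcp_to_tips)
E
```

```text
pics
side {'mtx': array([[451.41252711,   0.        , 255.63288461],
       [  0.        , 451.41252711, 189.18860938],
       [  0.        ,   0.        ,   1.        ]]), 'R': array([[ 0.84042806, -0.54189642,  0.00538025],
       [-0.34515519, -0.54290293, -0.76558756],
       [ 0.41779011,  0.64156424, -0.64330921]]), 't': array([-472.54558126,  255.03082193, 1604.22077512])} [ -185.06179488 -1146.82446913  1229.80084197]
top {'mtx': array([[379.02618921,   0.        , 257.28558549],
       [  0.        , 379.02618921, 190.57040501],
       [  0.        ,   0.        ,   1.        ]]), 'R': array([[-0.00216247, -0.99998106,  0.00576173],
       [-0.99724447,  0.00172922, -0.07416517],
       [ 0.0741538 , -0.00590624, -0.99722933]]), 't': array([   6.78855866,  555.591146  , 1269.18673999])} [ 459.95986013   13.32380637 1306.83663488]
0.1 [-0.82885048 -0.34993194 -0.10315501] [[-9.11954335e-01  4.10290075e-01 -1.15995747e-03]
 [ 4.10291601e-01  9.11952545e-01 -1.83272361e-03]
 [ 3.05877864e-04 -2.14728105e-03 -9.99997648e-01]] 85.51928922877894 25.0
```

View pics/side0.png

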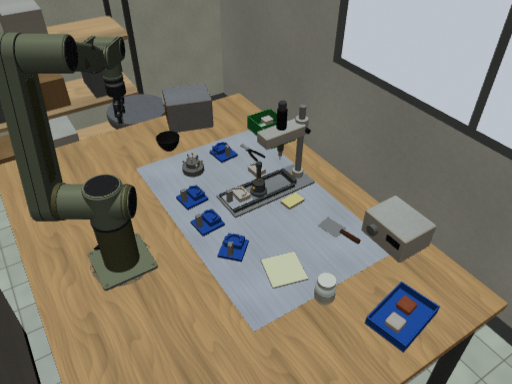

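View pics/top0.png

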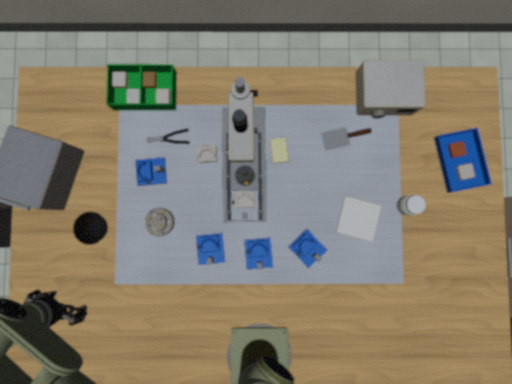

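The side view shows the stand at about (265,190). The burner is at (259,180), the grey sled at (238,193) and the tile at (285,269). In the top view the burner is at (245,175), the grey sled at (244,203) and the tile at (358,218). The sled-shaped candidates in the top view are blue ones at (151,171), (210,248), (258,252) and (308,247), and one grey one in the guideway at (244,203). The grey one fits, because it is aluminium and lies between the rails. I'll enlarge crops to confirm.

Run:
```python
import cv2
a=cv2.imread("pics/top0.png")[70:280,190:400]; b=cv2.imread("pics/side0.png")[90:300,180:345]
a=cv2.resize(a,None,fx=2.8,fy=2.8,interpolation=cv2.INTER_CUBIC);cv2.imwrite("pics/topc.png",a)
cv2.imwrite("pics/sidec.png",cv2.resize(b,None,fx=2.8,fy=2.8,interpolation=cv2.INTER_CUBIC))
```

```text
(no output)
```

View pics/topc.png

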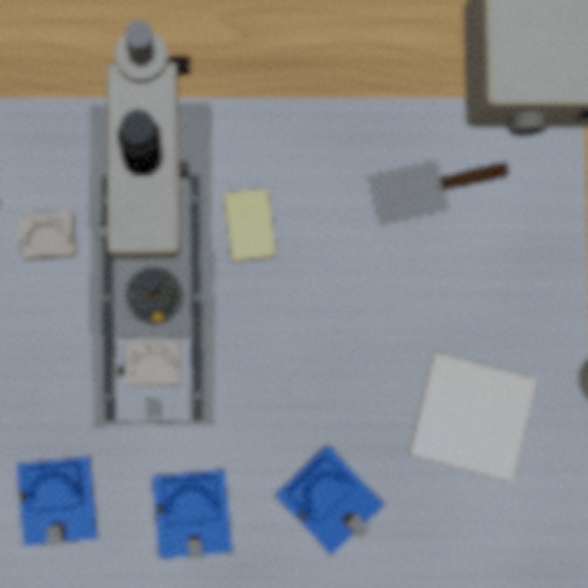

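View pics/sidec.png

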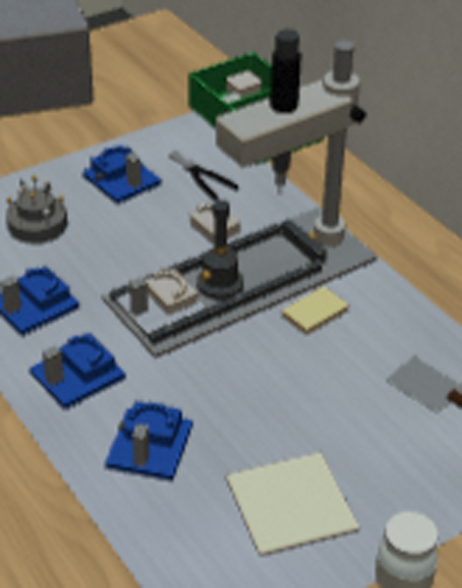

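The crops confirm it. The only grey sled, with cast and fin, is in the guideway at the open end at top (244,203). The burner stands ahead of it and just clear of the arm's front edge. Next I'll measure.

```bash
cat > h.py <<'E'
from plant import ctrl,sensors,optics
import cv2,numpy as np
def cloud(n,p=None,d=None):
    if p is None: p,d=optics.grab_frame(n)
    c=optics.camera_params(n);v,u=np.mgrid[0:384,0:512]
    K=c["mtx"];X=np.stack([(u-K[0,2])/K[0,0]*d,(v-K[1,2])/K[1,1]*d,d],-1)
    W=(X-c["t"])@c["R"]; W[d==0]=np.nan
    return p,W
def cast(n,uv,z):
    c=optics.camera_params(n);K=c["mtx"];uv=np.atleast_2d(uv).astype(float)
    r=np.c_[(uv[:,0]-K[0,2])/K[0,0],(uv[:,1]-K[1,2])/K[1,1],np.ones(len(uv))]@c["R"]
    o=-c["R"].T@c["t"];return o+r*((z-o[2])/r[:,2])[:,None]
def proj(n,X):
    c=optics.camera_params(n);x=(c["R"]@np.asarray(X,float)+c["t"]);x=c["mtx"]@x;return x[:2]/x[2]
def st(): 
    s=sensors.read_state();print("t%.2f"%s["t"],s["eef_pos"].round(1) if hasattr(s["eef_pos"],'round') else s["eef_pos"],np.round(s["force"],1),"w%.1f"%s["grip_width"]);return s
E
python3 - <<'E'
from h import *
for n in("top","side"):
    f=np.load(n+"0.npz");p,W=cloud(n,f["p"],f["d"])
    g=p.astype(int);mn=g.min(-1);mx=g.max(-1)
    # tile
    x,y,z=W[...,0],W[...,1],W[...,2]
    if n=="top": reg=(slice(190,250),slice(330,390))
    else: reg=(slice(245,295),slice(255,312))
    m=np.zeros(z.shape,np.uint8)
    mm=((mn>165)if n=="top" else ((mn>120)&(g[...,0]-g[...,2]>5)))
    m[reg]=mm[reg]
    cs,_=cv2.findContours(m,cv2.RETR_EXTERNAL,cv2.CHAIN_APPROX_NONE);c=max(cs,key=cv2.contourArea)
    P=cast(n,c[:,0,:],10)
    r=cv2.minAreaRect(P[:,:2].astype(np.float32));print(n,"tile",r,"z med",np.nanmedian(z[m>0]))
    box=cv2.boxPoints(r)
    # burner high points
    near=(x>380)&(x<640)&(y>-40)&(y<160)
    for lo,hi in((135,160),(40,75)):
        s=near&(z>lo)&(z<hi); vv,uu=np.nonzero(s);print(lo,s.sum(),np.nanmean(W[s],0) if s.any() else"", (uu.min(),uu.max(),vv.min(),vv.max()) if s.any() else "")
    # head plate top
    s=(x>480)&(x<900)&(y>-60)&(y<160)&(z>270)&(z<300)
    if s.sum()>5: print("arm",s.sum(),cv2.minAreaRect(np.c_[x[s],y[s]].astype(np.float32)),np.nanmedian(z[s]))
    # rails: dark, z 20-36
    s=(x>380)&(x<820)&(y>-60)&(y<160)&(z>18)&(z<40)&(mx<90)
    print("rails",s.sum(),cv2.minAreaRect(np.c_[x[s],y[s]].astype(np.float32)))
    s=(x>380)&(x<820)&(y>-80)&(y<160)&(z>7)&(z<40)
    print("plate",s.sum(),cv2.minAreaRect(np.c_[x[s],y[s]].astype(np.float32)))
E
```

```text
top tile ((460.54888916015625, -340.88995361328125), (122.8493423461914, 124.72063446044922), 74.9146957397461) z med 9.443301457296204
135 15 [604.52191742  46.20178513 154.44403062] (np.int64(241), np.int64(247), np.int64(166), np.int64(174))
40 490 [538.16999936  52.05963102  54.75438655] (np.int64(211), np.int64(265), np.int64(166), np.int64(243))
arm 1505 ((726.6280517578125, 48.70918273925781), (80.40950012207031, 212.4990234375), 89.2219009399414) 284.1584798790471
rails 465 ((613.0714721679688, 50.88364028930664), (308.23931884765625, 115.60720825195312), 0.17492735385894775)
plate 3338 ((599.991455078125, 39.950706481933594), (239.69595336914062, 439.968505859375), 89.98324584960938)
side tile ((457.0428161621094, -342.4857177734375), (129.53802490234375, 129.61351013183594), 74.90795135498047) z med 9.279172524823057
135 28 [601.67816482  41.94648417 150.45022512] (np.int64(256), np.int64(261), np.int64(162), np.int64(169))
40 338 [536.33785892  42.54307132  54.57741778] (np.int64(198), np.int64(264), np.int64(179), np.int64(217))
arm 599 ((726.7899780273438, 48.60504150390625), (73.32268524169922, 222.9893341064453), 89.89592742919922) 283.67058233166495
rails 638 ((599.8860473632812, 64.65556335449219), (437.32666015625, 175.48475646972656), 0.9256881475448608)
plate 1953 ((599.818359375, 40.060585021972656), (239.1974334716797, 439.69891357421875), 89.92269134521484)
```

Run:
```python
from h import *
for n in("top","side"):
    f=np.load(n+"0.npz");p,W=cloud(n,f["p"],f["d"]);mx=p.max(-1);x,y,z=[W[...,i] for i in range(3)]
    g=p.astype(int)
    # dark rail pixels cast on z=28
    s=(x>430)&(x<780)&(y>-30)&(y<125)&(z>15)&(z<40)&(mx<85)
    v,u=np.nonzero(s);P=cast(n,np.c_[u,v],28)
    for nm,sel in(("R",P[:,1]<20),("L",P[:,1]>75)):
        q=P[sel];q=q[(q[:,0]>480)&(q[:,0]<620)] if n=="top" else q
        if len(q)>10:
            l=cv2.fitLine(q[:,:2].astype(np.float32),cv2.DIST_HUBER,0,.01,.01).ravel();print(n,nm,len(q),l, "y@550",l[3]+(550-l[2])*l[1]/l[0],P[sel][:,0].min(),P[sel][:,0].max(), q[:,1].min(),q[:,1].max())
    # arm top edges
    s=((z>262)&(z<300)&(x>560)&(x<900)&(y>-20)&(y<120)).astype(np.uint8)
    v,u=np.nonzero(s);P=cast(n,np.c_[u,v],285)
    xs=P[:,0];print(n,"arm front x pctl",np.percentile(xs,[0,1,3]))
    for a in(640,680,720,740):
        t=P[(xs>a-6)&(xs<a+6)];print(a,t[:,1].min().round(1),t[:,1].max().round(1),((t[:,1].min()+t[:,1].max())/2).round(1))
    # aluminium/sled: height 20..33, non dark;  fin top z 76..90
    s=(z>72)&(z<92)&(x>400)&(x<500)&(y>0)&(y<90);v,u=np.nonzero(s)
    if s.any():print(n,"fin",s.sum(),np.nanmean(W[s],0),cast(n,[[u.mean(),v.mean()]],82),u.mean(),v.mean())
    s=(z>55)&(z<75)&(x>440)&(x<570)&(y>0)&(y<90)&(mx>140);print(n,"cast",s.sum(),np.nanmin(W[s],0),np.nanmax(W[s],0))
    s=(z>130)&(z<175)&(x>570)&(x<640)&(y>0)&(y<90);print(n,"collar",s.sum(),np.nanmin(W[s],0),np.nanmax(W[s],0),np.nanmedian(W[s],0))
a=cv2.imread("pics/top0.png")[150:230,215:275];cv2.imwrite("pics/z1.png",cv2.resize(a,None,fx=7,fy=7,interpolation=cv2.INTER_NEAREST))
a=cv2.imread("pics/side0.png")[150:220,215:305];cv2.imwrite("pics/z2.png",cv2.resize(a,None,fx=7,fy=7,interpolation=cv2.INTER_NEAREST))
```

```text
top R 81 [ 9.9999094e-01  4.2557255e-03  5.3769934e+02 -3.3877001e+00] y@550 -3.3353515 462.4643924718877 766.5054618016222 -6.922309421508794 16.78519106214731
top L 94 [9.9999166e-01 4.0869098e-03 5.5596295e+02 1.0429314e+02] y@550 104.26877 459.3415152989533 704.26035159557 77.83020816207919 108.40935123547426
top arm front x pctl [619.33169081 619.38498734 622.15225326]
640 18.7 95.0 56.8
680 18.7 84.2 51.4
720 18.6 84.3 51.5
740 18.6 87.2 52.9
top fin 29 [470.25707311  49.3438866   80.56682287] [[470.23885167  49.30058551  82.        ]] 243.93103448275863 215.58620689655172
top cast 52 [514.90154752  20.10501723  55.01268775] [541.71968866  79.52471228  65.16954458]
top collar 55 [597.2841956   37.70814785 143.18167689] [620.53741894  58.96373103 165.99037011] [607.90509316  47.20329623 161.39595595]
side R 314 [ 9.9956787e-01  2.9394522e-02  5.9874841e+02 -7.4964409e+00] y@550 -8.9299965 448.8431428932133 773.3527739173921 -24.548626378661766 19.9679982884561
side L 145 [ 9.9997211e-01 -7.4693402e-03  6.3993353e+02  9.7334557e+01] y@550 98.00632 446.5228498951675 774.0248353193688 75.04202950284116 108.70278455129801
side arm front x pctl [598.22257689 602.0060145  607.2958522 ]
640 -8.6 80.4 35.9
680 -8.2 81.7 36.7
720 -7.8 48.7 20.5
740 -8.8 58.1 24.6
side fin 24 [466.08914131  46.05945999  79.0907383 ] [[464.43202486  43.03447813  82.        ]] 228.875 191.375
side cast 15 [502.61926851  15.00798778  55.45852318] [540.42228632  74.70874061  64.60374567]
side collar 47 [592.44873473  28.92021299 130.92455337] [614.75564804  62.95278029 165.52474587] [601.52616414  42.48068873 155.61182608]
```

View pics/z1.png

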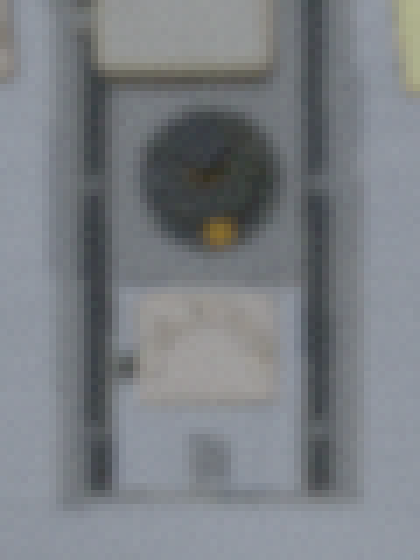

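View pics/z2.png

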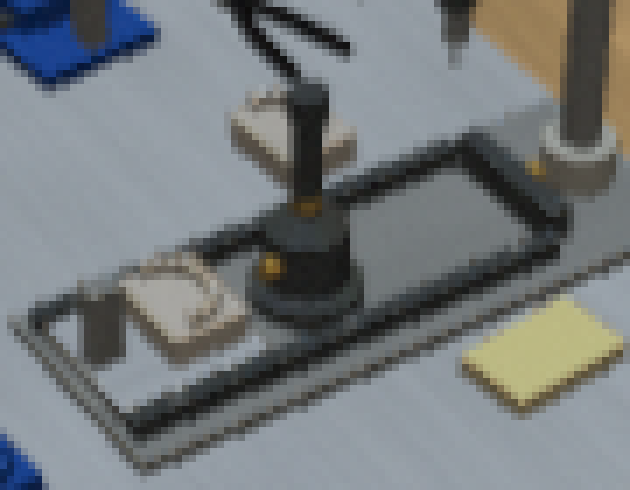

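```bash
python3 - <<'E'
from h import *
pt=lambda c,o:np.array([o[0]+c[0]/7-.5,o[1]+c[1]/7-.5])
T=(215,150);S=(215,150)
print("side collar top",cast("side",pt((309,91),S),162))
print("side foot edge L/R (z~18)",cast("side",pt((247,290),S),18),cast("side",pt((366,290),S),18))
print("top foot extents L,R",cast("top",pt((142,180),T),24),cast("top",pt((279,180),T),24),"near",cast("top",pt((210,246),T),24))
print("fin top: top",cast("top",pt((210,447),T),82),"side",cast("side",pt((104,288),S),82))
for nm,X in(("plate near R",(335,500)),("plate near L",(62,505))): print(nm,cast("top",pt(X,T),12))
print("sled rear edge L,R; front L,R",[cast("top",pt(X,T),26).round(1)[0] for X in((115,490),(300,490),(117,287),(300,287))])
print("side: plate near corners",cast("side",pt((12,322),S),12),cast("side",pt((145,468),S),12))
print("stop face base side",cast("side",pt((470,135),S),38),cast("side",pt((568,205),S),38))
E
python3 - <<'E'
import cv2
a=cv2.imread("pics/side0.png")[150:220,225:290];a=cv2.convertScaleAbs(a,alpha=1.8)
cv2.imwrite("pics/z3.png",cv2.resize(a,None,fx=8,fy=8,interpolation=cv2.INTER_CUBIC))
a=cv2.imread("pics/top0.png")[155:190,225:265];a=cv2.convertScaleAbs(a,alpha=2.2)
cv2.imwrite("pics/z4.png",cv2.resize(a,None,fx=14,fy=14,interpolation=cv2.INTER_CUBIC))
E
```

```text
side collar top [[607.38399232  49.60806612 162.        ]]
side foot edge L/R (z~18) [[575.34627796  65.27822657  18.        ]] [[634.94407261  27.38424371  18.        ]]
top foot extents L,R [[607.88597428  82.18204082  24.        ]] [[607.78616915  15.58143613  24.        ]] near [[575.6196294   49.11886982  24.        ]]
fin top: top [[477.40940085  47.46898284  82.        ]] side [[468.27525385  45.86787947  82.        ]]
plate near R [[452.53802061 -11.39325283  12.        ]]
plate near L [[450.40629011 121.35134533  12.        ]]
sled rear edge L,R; front L,R [array([457.6,  94.7,  26. ]), array([457.5,   5.7,  26. ]), array([555.6,  94.1,  26. ]), array([555.4,   5.5,  26. ])]
side: plate near corners [[446.78915598 120.86294531  12.        ]] [[448.89103733 -28.31739515  12.        ]]
stop face base side [[758.77638262  96.85347982  38.        ]] [[768.53600386   8.48306456  38.        ]]
```

View pics/z4.png

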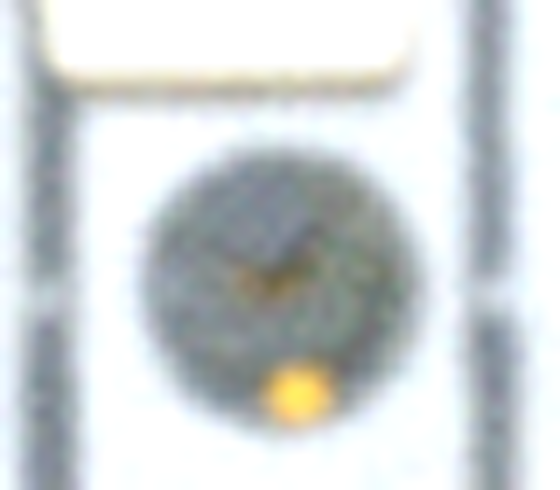

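View pics/z3.png

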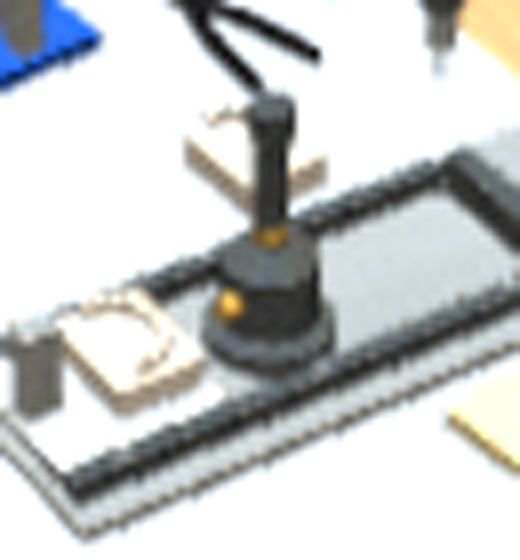

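```bash
cat >> h.py <<'E'
def Rt(th,ph):
    z=np.array([np.sin(th)*np.cos(ph),np.sin(th)*np.sin(ph),-np.cos(th)]);y=np.array([-np.sin(ph),np.cos(ph),0]);return np.c_[np.cross(y,z),y,z]
def tcp(G,R): return np.asarray(G,float)-6*R[:,2]
BU=np.array([608,48.5,112.]);TILE=np.array([459.,-341.5]);Y0=50.
E
python3 - <<'E'
from h import *
for deg in(35,45,55):
    R=Rt(np.radians(deg),0);R2=Rt(np.radians(deg),-.64)
    for nm,G,r in(("pre",BU-100*R[:,2],R),("g",BU,R),("lift",BU+[0,0,40],R),("side",BU+[0,-150,40],R),("tile",[459,-341.5,112],R2),("tileup",[459,-341.5,212],R2),("fin",[468,50,66],R),("finpre",[468,50,66]-90*R[:,2],R),("home",[672,50,66],R),("home+",[680,50,66],R)):
        q=ctrl.solve_ik(tcp(G,r),r);print(deg,nm,None if q is None else np.round(q,2))
E
```

```text
35 pre [-0.1  -0.08  2.1   0.11  0.52 -1.75]
35 g [-0.09  0.19  2.02  0.16  0.33 -1.79]
35 lift [-0.09  0.12  2.    0.12  0.42 -1.75]
35 side [-0.42  0.14  1.98  0.5   0.51 -2.36]
35 tile [-0.86  0.12  2.11  0.38  0.34 -2.11]
35 tileup [-0.86 -0.07  2.04  0.23  0.58 -1.94]
35 fin [-0.12  0.03  2.35  0.45  0.16 -2.11]
35 finpre [-0.15 -0.34  2.43  0.2   0.46 -1.87]
35 home [-0.07  0.39  1.88  0.16  0.27 -1.78]
35 home+ [-0.07  0.41  1.86  0.15  0.27 -1.78]
45 pre [-0.12 -0.13  2.25  0.34  0.25 -1.98]
45 g None
45 lift [-0.1   0.1   2.11  0.43  0.16 -2.06]
45 side None
45 tile None
45 tileup [-0.88 -0.11  2.16  0.49  0.36 -2.21]
45 fin [-0.14  0.07  2.45  2.57  0.19  2.04]
45 finpre None
45 home None
45 home+ None
55 pre [-0.14 -0.1   2.38  2.25  0.14  2.37]
55 g [-0.1   0.24  2.2   2.82  0.27  1.83]
55 lift [-0.1   0.13  2.2   2.6   0.17  2.04]
55 side [-0.5   0.15  2.17  1.75  0.41  2.64]
55 tile [-0.9   0.17  2.29  2.45  0.34  2.08]
55 tileup None
55 fin None
55 finpre None
55 home [-0.08  0.45  2.05  2.92  0.32  1.73]
55 home+ [-0.08  0.46  2.03  2.92  0.31  1.74]
```

Run:
```python
from h import *
for deg in(36,38,40):
    R=Rt(np.radians(deg),0)
    print(deg,[ (x,None if (q:=ctrl.solve_ik(tcp([x,50,60],R),R)) is None else np.round(q[2:],2).tolist()) for x in range(465,690,30)])
    print([None if (q:=ctrl.solve_ik(tcp(np.array([465,50,60])-a*R[:,2],R),R)) is None else np.round(q,2).tolist() for a in (30,60,80)])
```

```text
36 [(465, [2.37, 0.65, 0.12, -2.32]), (495, [2.3, 0.57, 0.13, -2.23]), (525, [2.23, 0.48, 0.13, -2.13]), (555, [2.16, 0.4, 0.15, -2.04]), (585, [2.09, 0.33, 0.16, -1.97]), (615, [2.02, 0.27, 0.18, -1.91]), (645, [1.95, 0.23, 0.2, -1.85]), (675, [1.88, 0.19, 0.23, -1.81])]
[[-0.13, -0.08, 2.4, 0.4, 0.2, -2.07], [-0.14, -0.21, 2.43, 0.29, 0.3, -1.96], [-0.15, -0.3, 2.45, 0.24, 0.38, -1.92]]
38 [(465, [2.39, 1.11, 0.09, -2.78]), (495, [2.32, 0.99, 0.09, -2.65]), (525, [2.25, 0.83, 0.09, -2.48]), (555, [2.18, 0.66, 0.1, -2.31]), (585, [2.11, 0.52, 0.11, -2.16]), (615, [2.04, 0.41, 0.13, -2.04]), (645, [1.97, 0.33, 0.15, -1.96]), (675, [1.9, 0.26, 0.18, -1.89])]
[[-0.14, -0.08, 2.43, 0.58, 0.16, -2.26], [-0.15, -0.21, 2.46, 0.38, 0.25, -2.06], None]
40 [(465, [2.41, 1.81, 0.09, 2.8]), (495, None), (525, None), (555, None), (585, None), (615, [2.06, 0.72, 0.08, -2.36]), (645, [1.99, 0.53, 0.1, -2.16]), (675, [1.92, 0.4, 0.12, -2.03])]
[[-0.14, -0.07, 2.45, 0.92, 0.12, -2.6], None, None]
```

Run:
```python
from h import *
R=Rt(np.radians(35),0)
ctrl.gripper_to(85)
ctrl.move_ptp(tcp(BU-100*R[:,2],R),R); s=st()
print(ctrl.move_l(tcp(BU-[0,0,0],R),vel=80,threshold=8)); st()
p,d=optics.grab_frame("side");cv2.imwrite("pics/s1.png",cv2.resize(cv2.cvtColor(p[80:240,180:340],cv2.COLOR_RGB2BGR),None,fx=3.6,fy=3.6))
```

```text
t2.38 [547.4  49.  199.1] [-0.4  0.6  0.1] w85.2
False
t3.77 [604.7  48.5 117.4] [ 1.  -0.3 -0.5] w85.0
```

View pics/s1.png

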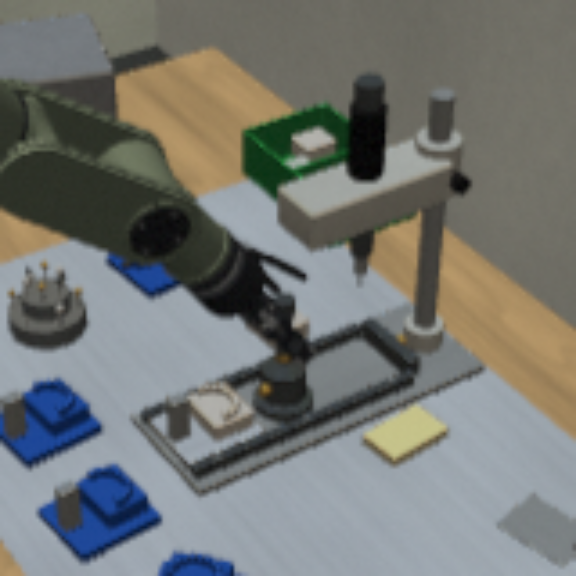

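The open jaws straddle the tube at about crop (287,320) and are well clear of the arm. Now I'll grip and lift.

Run:
```python
from h import *
R=Rt(np.radians(35),0)
ctrl.gripper_to(10,force=60); s=st()
ctrl.move_l(s["eef_pos"]+np.array([-4,0,32]),vel=50); s=st()
p,d=optics.grab_frame("side");cv2.imwrite("pics/s2.png",cv2.resize(cv2.cvtColor(p[80:240,180:340],cv2.COLOR_RGB2BGR),None,fx=3.6,fy=3.6))
```

```text
t4.46 [604.8  48.5 117.1] [-0.3  0.6  1.4] w16.8
t5.26 [600.5  48.5 149. ] [ 0.1 -0.7 -3.7] w17.2
```

View pics/s2.png

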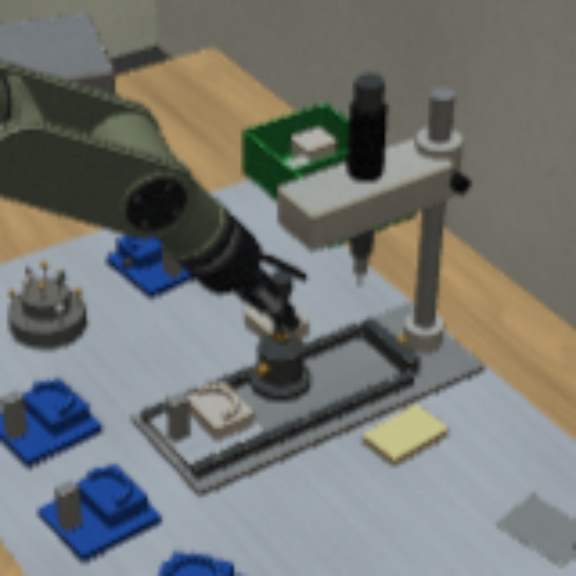

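The burner hangs upright clear of the rails, at crop (280,360), with a load of about 4 N. I'll move it sideways and on to the tile.

Run:
```python
from h import *
R2=Rt(np.radians(35),-.64)
s=sensors.read_state();e=s["eef_pos"]
ctrl.move_l(np.array([e[0]-2,-75,e[2]+2]),vel=120);
ctrl.move_l(np.array([e[0]-60,-110,210]),vel=120);st()
G=np.array([TILE[0],TILE[1],112.])
ctrl.move_ptp(tcp(G+[0,0,40],R2),R2);s=st()
for n in("side","top"):
    p,d=optics.grab_frame(n);c=p[190:350,210:370] if n=="side" else p[150:270,290:450]
    cv2.imwrite(f"pics/{n}3.png",cv2.resize(cv2.cvtColor(c,cv2.COLOR_RGB2BGR),None,fx=3.5,fy=3.5))
```

```text
t7.39 [ 540.2 -109.7  209.6] [-0.7  0.7 -2.9] w16.6
t8.38 [ 456.6 -338.7  156.7] [ 0.6 -0.3 -2.7] w16.7
```

View pics/side3.png

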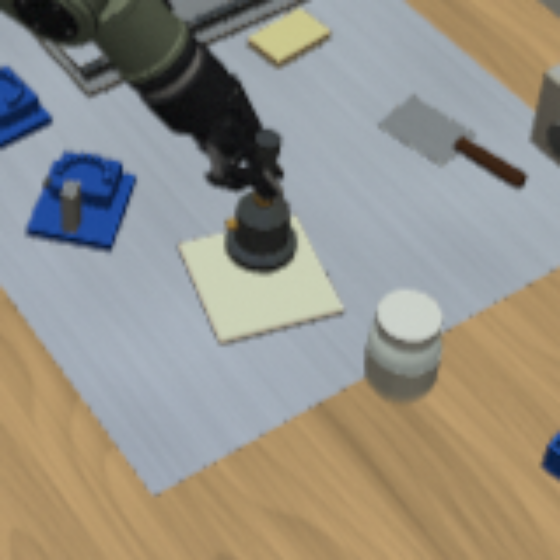

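View pics/top3.png

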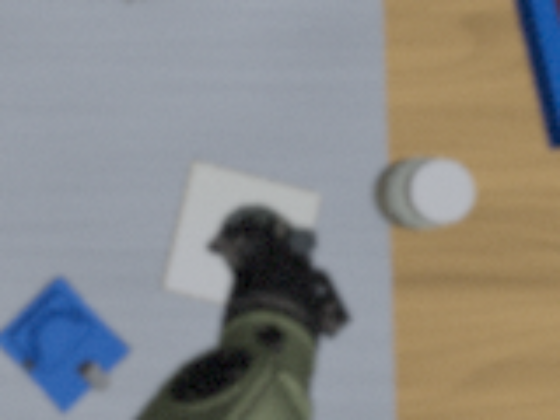

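The burner hangs upright over the tile, at crop (262,240) in the side view. I'll lower it until it touches.

Run:
```python
from h import *
s=st();e=s["eef_pos"]
ctrl.move_l(e-np.array([0,0,30]),vel=60)
hit=ctrl.move_l(e-np.array([0,0,48]),vel=15,threshold=2.5);print(hit);s=st()
p,d=optics.grab_frame("side");cv2.imwrite("pics/s4.png",cv2.resize(cv2.cvtColor(p[190:300,230:340],cv2.COLOR_RGB2BGR),None,fx=5,fy=5,interpolation=cv2.INTER_CUBIC))
```

```text
t8.48 [ 456.9 -338.5  157.2] [-0.2  0.4 -3.4] w16.7
True
t9.93 [ 456.9 -338.4  115.1] [-0.3 -0.1  4.8] w17.0
```

View pics/s4.png

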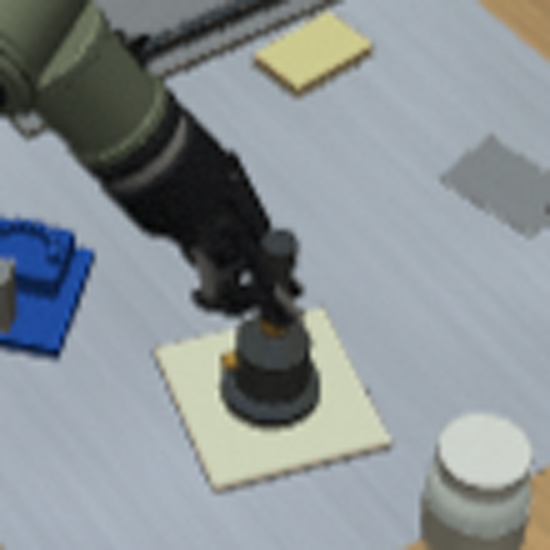

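The burner has touched down at the predicted height, with TCP z at 115.1, which is 2 mm below the grasp height. It sits near the tile centre. I'll release it and retreat.

Run:
```python
from h import *
R2=Rt(np.radians(35),-.64)
ctrl.gripper_to(60);ctrl.hold(.2);s=st()
ctrl.move_l(s["eef_pos"]-90*R2[:,2],vel=100);s=st()
R=Rt(np.radians(36),0)
ctrl.move_ptp([380,0,260],R);st()
for n in("side","top"):
    p,d=optics.grab_frame(n);np.savez(n+"5.npz",p=p,d=d);c=p[130:290,190:350] if n=="side" else p[140:270,210:410]
    cv2.imwrite(f"pics/{n}5.png",cv2.resize(cv2.cvtColor(c,cv2.COLOR_RGB2BGR),None,fx=3.7,fy=3.7,interpolation=cv2.INTER_CUBIC))
```

```text
t10.66 [ 455.4 -336.5  112.7] [-0.2  0.1 -0.5] w60.0
t11.71 [ 413.9 -305.6  186. ] [ 1.  -0.3 -0.5] w60.5
t12.92 [380.3  -0.5 259.9] [0.5 0.1 0.2] w60.1
```

View pics/side5.png

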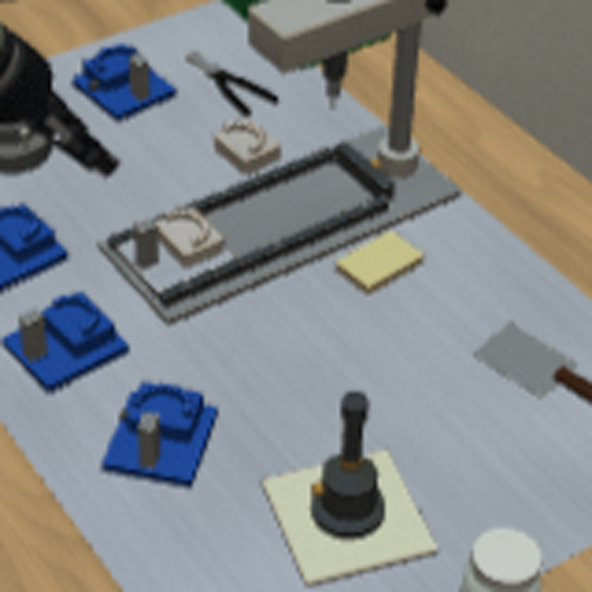

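View pics/top5.png

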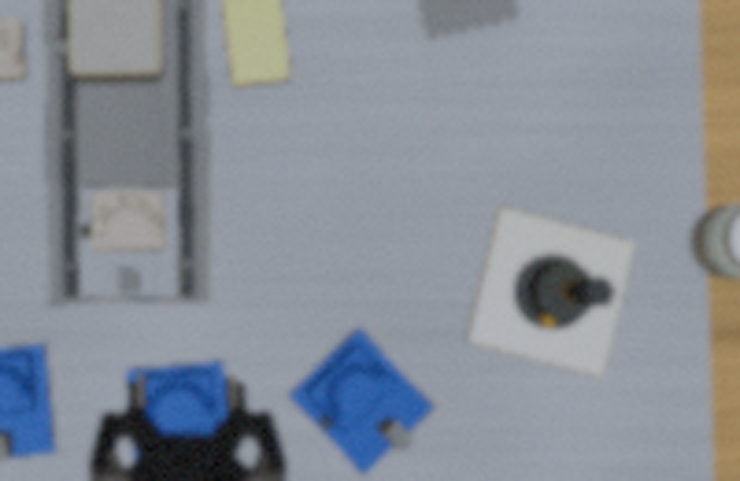

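The burner stands upright and centred on the tile: its foot is at top crop (553,292) and the tile centre at (552,291). The sled has not moved. Next is the fin.

Run:
```python
from h import *
R=Rt(np.radians(36),0);G=np.array([467,49,63.])
ctrl.gripper_to(55)
ctrl.move_ptp(tcp(G-80*R[:,2],R),R);st()
print(ctrl.move_l(tcp(G,R),vel=60,threshold=6));st()
for n in("side","top"):
    p,d=optics.grab_frame(n);c=p[130:240,180:310] if n=="side" else p[140:250,190:300]
    cv2.imwrite(f"pics/{n}6.png",cv2.resize(cv2.cvtColor(c,cv2.COLOR_RGB2BGR),None,fx=5,fy=5,interpolation=cv2.INTER_CUBIC))
```

```text
t13.87 [416.9  49.  132.8] [ 0.1 -0.7  0. ] w55.3
False
t15.35 [463.6  48.9  68.1] [-0.4  0.5  0.2] w55.0
```

View pics/side6.png

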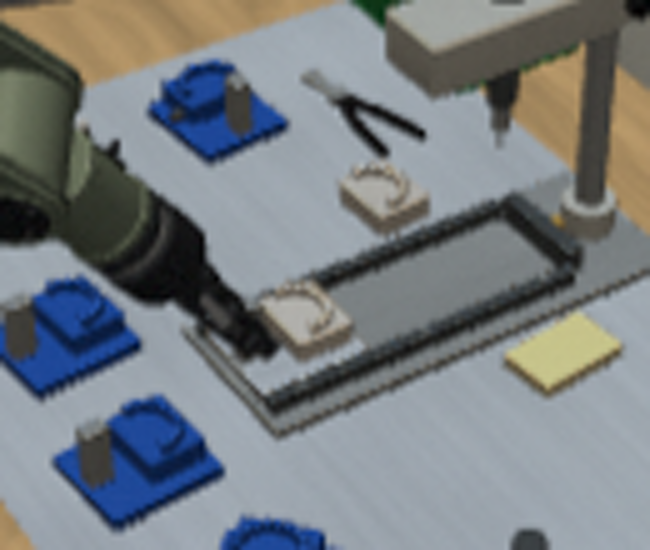

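View pics/top6.png

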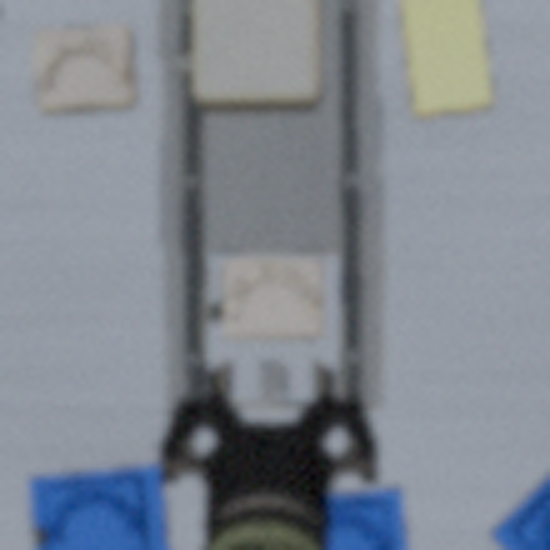

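Run:
```python
from h import *
s=st();e=s["eef_pos"]
ctrl.move_l([e[0],48,e[2]],vel=20)
ctrl.gripper_to(8,force=25);s=st()
e=s["eef_pos"]
print(ctrl.move_l(e+np.array([40,.15,0]),vel=40,threshold=6));st()
for n in("side","top"):
    p,d=optics.grab_frame(n);c=p[130:240,180:310] if n=="side" else p[140:250,190:300]
    cv2.imwrite(f"pics/{n}7.png",cv2.resize(cv2.cvtColor(c,cv2.COLOR_RGB2BGR),None,fx=5,fy=5,interpolation=cv2.INTER_CUBIC))
```

```text
t15.45 [463.6  49.   68.1] [-1.3 -1.  -0.2] w55.2
t16.12 [463.6  48.1  68.2] [-0.4  0.7  1.5] w15.6
True
t16.33 [463.8  48.1  68.2] [1.9 0.1 1.3] w15.7
```

View pics/side7.png

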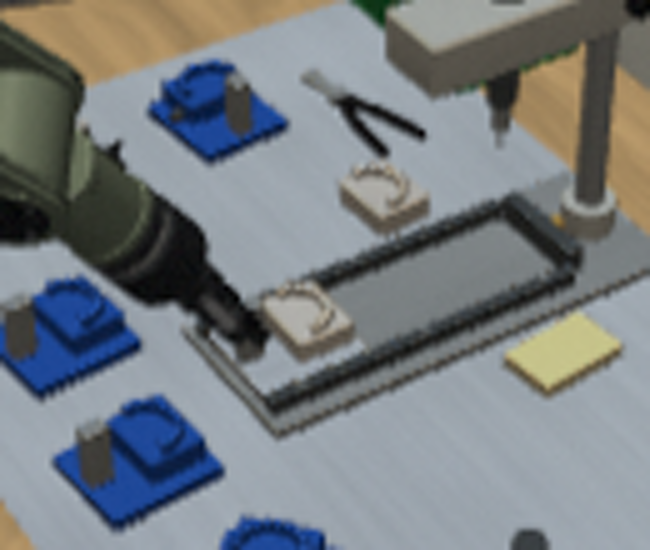

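View pics/top7.png

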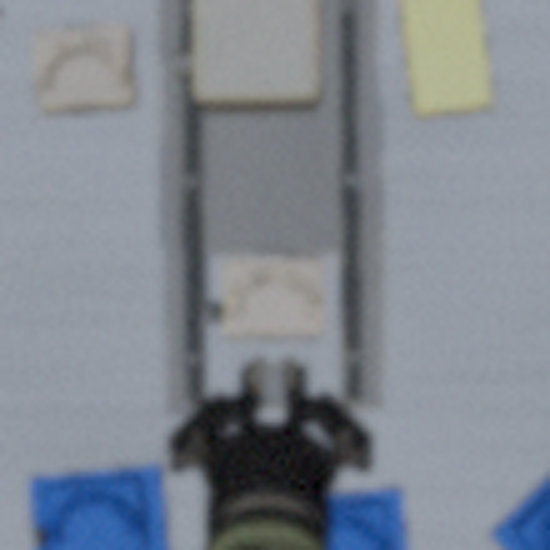

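The fin is gripped at top crop (275,378), with width 15.7. The 6 N threshold tripped on the breakaway force, so I'll use a looser one for the free travel.

Run:
```python
from h import *
s=sensors.read_state();e=s["eef_pos"]
for x in(500,570,640):
    print(ctrl.move_l([x,e[1]+.004*(x-e[0]),e[2]],vel=40,threshold=12));s=st()
for n in("side","top"):
    p,d=optics.grab_frame(n);c=p[90:240,180:330] if n=="side" else p[80:240,180:310]
    cv2.imwrite(f"pics/{n}8.png",cv2.resize(cv2.cvtColor(c,cv2.COLOR_RGB2BGR),None,fx=3.7,fy=3.7,interpolation=cv2.INTER_CUBIC))
```

```text
True
t16.64 [464.   48.1  68.2] [-0.2  0.5  2.2] w15.2
True
t16.93 [464.   48.1  68.2] [-0.1  0.1  2.5] w16.1
True
t17.31 [464.   48.1  68.2] [-1.1  0.3  2.5] w15.2
```

View pics/side8.png

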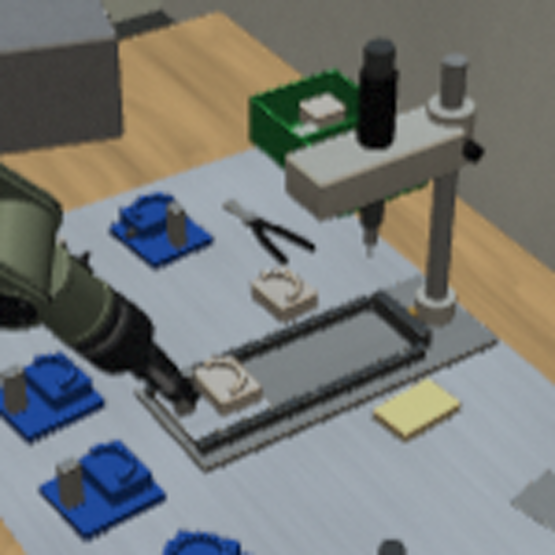

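View pics/top8.png

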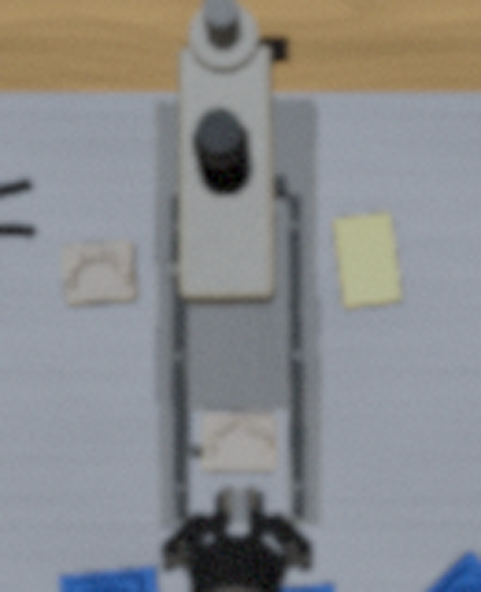

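Run:
```python
from h import *
s=st();e0=s["eef_pos"].copy()
for i in range(1,7):
    ctrl.move_l(e0+np.array([.5*i,0,0]),vel=10);s=st();print(np.round(s["wrist_torque"],2))
    if abs(s["force"][0])>20: break
```

```text
t17.41 [464.   48.1  68.2] [ 0.  -0.1  1.5] w15.9
t17.66 [464.3  48.2  68.2] [-3.1  0.1  5.5] w15.7
[ 0.05  0.07 -0.07]
t17.91 [464.6  48.2  68.2] [-6.  -0.7  7.7] w16.1
[ 0.02  0.17 -0.04]
t18.16 [465.   48.2  68.2] [-6.2 -0.7  8.7] w16.3
[ 0.    0.2  -0.02]
t18.41 [465.5  48.2  68.2] [-6.8 -0.2  9.2] w15.5
[ 0.03  0.25 -0.06]
t18.66 [466.   48.3  68.2] [-6.6 -0.2 10.3] w15.7
[ 0.03  0.25 -0.08]
t18.91 [466.5  48.3  68.2] [-7.4  0.4  9. ] w15.7
[0.02 0.24 0.01]
```

Run:
```python
from h import *
s=st();e0=s["eef_pos"].copy()
ctrl.move_l(e0+np.array([0,0,.8]),vel=10);st()
for i in range(1,5):
    ctrl.move_l(e0+np.array([3*i,0.01*i,.8]),vel=20);s=st()
    if abs(s["force"][0])>20: break
for n in("side","top"):
    p,d=optics.grab_frame(n);c=p[150:230,200:290] if n=="side" else p[140:250,190:300]
    cv2.imwrite(f"pics/{n}9.png",cv2.resize(cv2.cvtColor(c,cv2.COLOR_RGB2BGR),None,fx=5,fy=5,interpolation=cv2.INTER_CUBIC))
```

```text
t18.91 [466.5  48.3  68.2] [-7.4  0.4  9. ] w15.7
t19.16 [465.5  48.6  68.2] [-1.8 -0.1  1. ] w15.8
t19.46 [469.1  48.4  68.4] [ 0.3  0.7 -2.8] w15.7
t19.76 [472.3  48.4  68.7] [-0.7  0.5 -2.5] w15.5
t20.06 [475.6  48.3  69. ] [ 0.5  0.  -2.7] w15.4
t20.36 [478.7  48.3  69. ] [ 0.  -0.  -2.6] w16.0
```

View pics/side9.png

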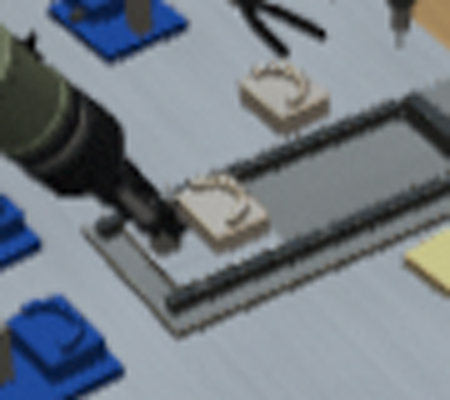

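View pics/top9.png

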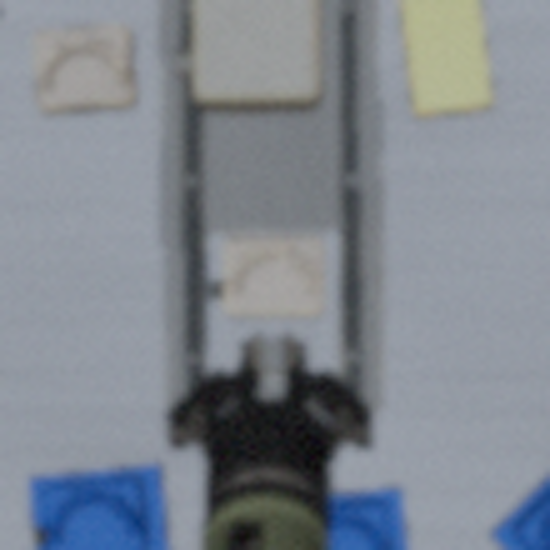

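The sled now slides freely with fx near 0 and a slight upward relief. I'll continue.

Run:
```python
from h import *
s=st();e=s["eef_pos"]
x=e[0]
for x in(500,530,560,590,620,640):
    hit=ctrl.move_l([x,e[1]+.003*(x-e[0]),68.8],vel=40,threshold=14);s=st()
    if hit: print("hit");break
for n in("side","top"):
    p,d=optics.grab_frame(n);c=p[90:240,180:330] if n=="side" else p[80:240,180:310]
    cv2.imwrite(f"pics/{n}10.png",cv2.resize(cv2.cvtColor(c,cv2.COLOR_RGB2BGR),None,fx=3.7,fy=3.7,interpolation=cv2.INTER_CUBIC))
```

```text
t20.46 [478.4  48.3  68.9] [-0.2  1.1 -3.2] w15.9
t21.15 [499.8  48.5  68.6] [ 0.  -0.3 -3.1] w15.4
t22.05 [529.6  48.6  68.5] [-0.1 -1.  -2.9] w15.7
t22.95 [559.6  48.7  68.5] [ 0.3 -0.7 -3. ] w15.2
t23.85 [589.6  48.8  68.5] [ 0.3 -0.5 -3.3] w15.7
t24.75 [619.6  48.8  68.5] [-0.4 -0.1 -2.8] w15.9
t25.40 [639.9  48.9  68.5] [-0.3 -0.3 -4.1] w15.7
```

View pics/side10.png

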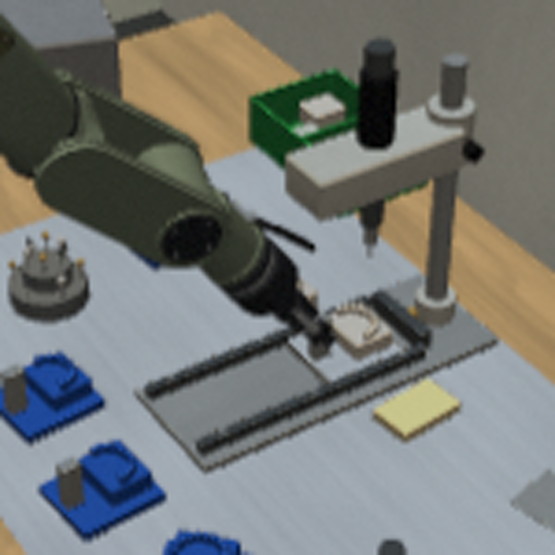

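View pics/top10.png

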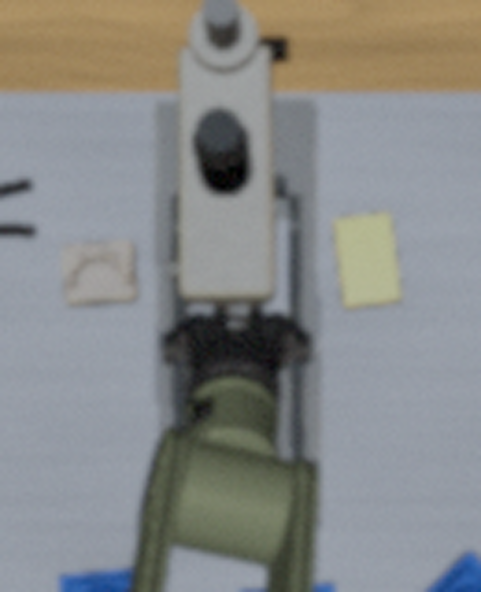

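The sled is about 20 mm short of the stop, and the gripper is clear of the arm. Now the slow press.

Run:
```python
from h import *
s=st();e=s["eef_pos"]
hit=ctrl.move_l([672,e[1]+.1,68.5],vel=12,threshold=6);print(hit);st()
ctrl.hold(.1);st()
```

```text
t25.50 [639.7  48.9  68.5] [ 0.1 -0.8 -3. ] w15.8
True
t27.26 [662.8  48.8  68.2] [-0.5  0.7  3.5] w15.7
t27.36 [662.8  48.8  68.2] [-0.4 -0.6  4.8] w15.7
```

Contact came at x = 662.8, against about 663 predicted, but the controller relaxed when it stopped. I'll build up a steady push in small steps.

Run:
```python
from h import *
s=st();e=s["eef_pos"].copy()
for i in range(1,15):
    ctrl.move_l([e[0]+.4*i,e[1],68.5],vel=10);ctrl.hold(.1);s=st()
    if s["force"][0]<-7: break
ctrl.hold(.3);s=st()
```

```text
t27.36 [662.8  48.8  68.2] [-0.4 -0.6  4.8] w15.7
t28.05 [662.8  48.9  68.3] [-4.9 -1.1  4.6] w16.1
t28.40 [662.8  48.9  68.2] [-7.4 -0.9  8.1] w15.7
t28.70 [662.8  48.9  68.2] [-6.7 -2.4  8.2] w15.7
```

Run:
```python
from h import *
s=st();e=s["eef_pos"].copy()
for i in range(1,12):
    ctrl.move_l([e[0]+.4*i+.4,e[1],68.7],vel=10);ctrl.hold(.1);s=st()
    if s["force"][0]<-13: break
ctrl.hold(.3);s=st()
for n in("side",):
    p,d=optics.grab_frame(n);c=p[140:200,240:310]
    cv2.imwrite(f"pics/{n}11.png",cv2.resize(cv2.cvtColor(c,cv2.COLOR_RGB2BGR),None,fx=8,fy=8,interpolation=cv2.INTER_CUBIC))
```

```text
t28.70 [662.8  48.9  68.2] [-6.7 -2.4  8.2] w15.7
t29.05 [662.8  48.9  68.2] [-6.  -2.3  6.4] w15.8
t29.40 [662.8  48.9  68.2] [-8.9 -2.5  9. ] w15.7
t29.75 [662.8  48.9  68.2] [-12.9  -2.4  11.8] w15.6
t30.10 [662.9  48.9  68.2] [-15.5  -2.9  14.4] w15.8
t30.40 [662.9  48.9  68.2] [-14.8  -2.8  14.5] w15.1
```

View pics/side11.png

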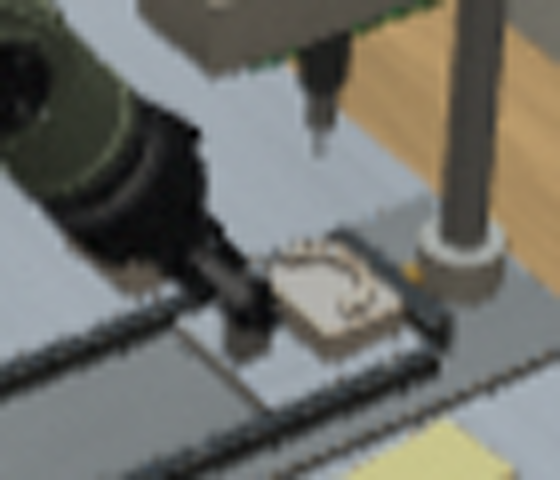

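The push is steady at about 15 N with no further motion at x = 662.8. The sled's front meets the bar at crop (420,320). I'll ease off, release and retreat.

Run:
```python
from h import *
R=Rt(np.radians(36),0)
s=st();e=s["eef_pos"].copy()
ctrl.move_l([e[0],e[1],68.4],vel=10);st()
ctrl.gripper_to(45);s=st()
print(ctrl.move_l(s["eef_pos"]-100*R[:,2],vel=60,threshold=10));st()
e=sensors.read_state()["eef_pos"]
ctrl.move_l([e[0]-120,e[1],e[2]+70],vel=120);s=st()
ctrl.move_ptp([330,150,300],Rt(0.2,0.3));st()
for n in("side","top"):
    p,d=optics.grab_frame(n);np.savez(n+"12.npz",p=p,d=d);c=p[100:290,180:345] if n=="side" else p[70:270,200:400]
    cv2.imwrite(f"pics/{n}12.png",cv2.resize(cv2.cvtColor(c,cv2.COLOR_RGB2BGR),None,fx=3,fy=3,interpolation=cv2.INTER_CUBIC))
    if n=="side":cv2.imwrite("pics/s13.png",cv2.resize(cv2.cvtColor(p[140:200,240:310],cv2.COLOR_RGB2BGR),None,fx=8,fy=8,interpolation=cv2.INTER_CUBIC))
```

```text
t30.45 [662.9  48.9  68.2] [-14.8  -3.2  13.8] w15.8
t30.80 [662.6  49.1  68.2] [-4.6 -0.6  4.9] w16.0
t31.19 [662.8  48.9  68. ] [-0.2  0.2 -0.5] w45.1
False
t33.00 [603.9  48.9 148.5] [-0.8 -0.3 -0.2] w45.0
t34.31 [484.1  48.9 218.4] [-0.4 -0.1  0.1] w44.5
t35.13 [330.2 149.9 299.2] [0.9 0.7 0.4] w45.2
```

View pics/side12.png

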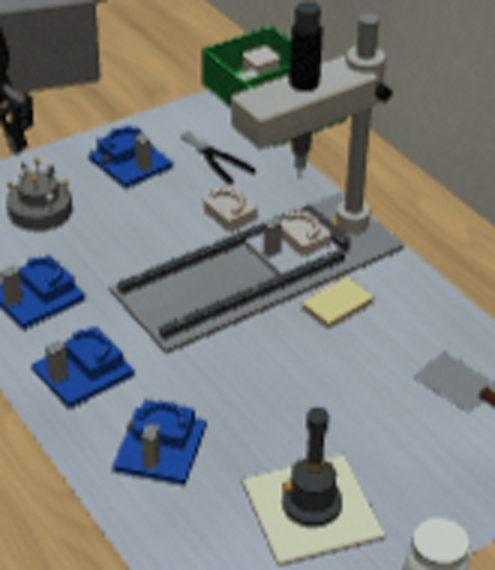

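View pics/s13.png

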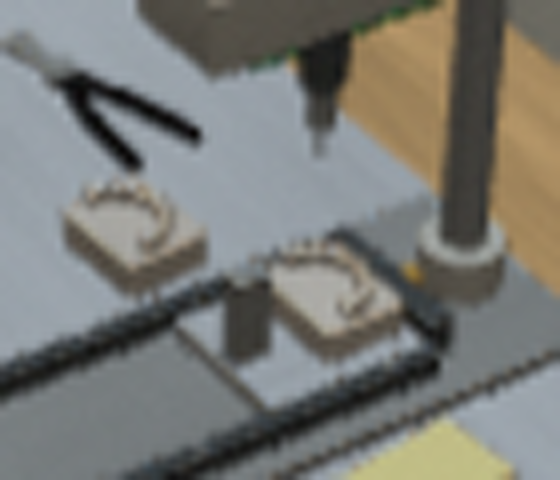

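View pics/top12.png

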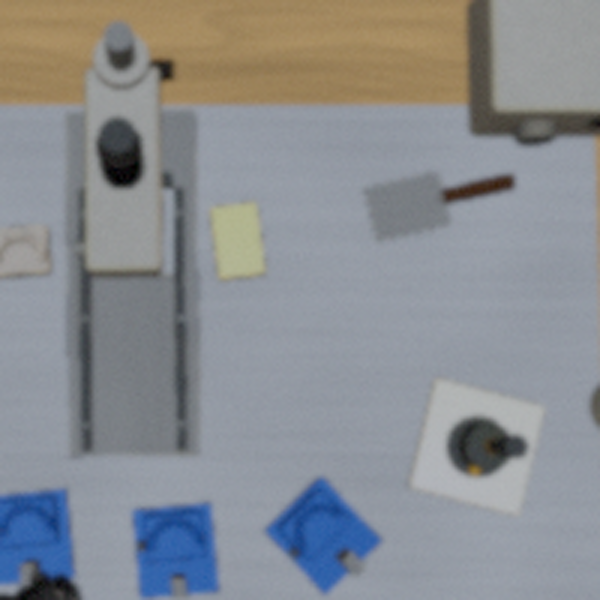

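The sled stayed where it was pressed: its rear edge is at crop (180,325) in both pictures and its front is on the bar. The burner is upright on the tile, the bystanders are in place, and the arm is clear. I'm handing in.

Run:
```python
from h import *
ctrl.hold(.3);st();ctrl.finish_job()
```

```text
t35.53 [330.  149.7 299.5] [0.5 0.4 0. ] w45.0
the job is handed in; nothing more can be done
```

The job is done and handed in at about 35.5 s of the 72 s allowed; no verdict is reported back. I lifted the burner out of the guideway with a tilted gripper and stood it on the tile. Then I gripped the fin, slid the sled home under the arm, pressed it against the stop and let go.

**Last checks**
- **Burner:** in the camera pictures it stands upright and released, about 1 enlarged-crop pixel from the tile's centre.
- **Sled:** it met the stop at TCP x = 662.8 mm, against about 663 mm predicted. It did not move under a steady push of about 15 N at the wrist. That is more than the few newtons asked for, but well under 40 N. The sled–stop force itself was not measured. After release it sat where it had been pressed.
- **Surroundings:** in the last pictures nothing else had visibly moved, and the gripper was clear of the milling arm.

**What disagreed**
- **First push:** it stalled, with the force threshold tripping four times. The fingers were pressing the sled down, and raising the tool about 0.8 mm freed it.
- **First contact:** the first stop at the bar was ambiguous because the horizontal force relaxed afterwards. I built the push up again in small steps to confirm the sled was home.
- **Camera views:** they differed by a few millimetres in places: up to about 9 mm in x on the fin, and 2–3 mm on the burner. For the burner I used a compromise value. For the fin I used the position expected from the sled's edges.

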